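# Recharge the countertop water filter

## Robot

A 6-joint arm with a two-finger parallel gripper is mounted at the origin on the work surface. World frame = base frame: x ahead of the robot, y to its left, z up, the work surface at z = 0. Lengths are in m, angles in rad, forces in N, time in s.
With the tool pointing down it reaches from about 0.425 to 0.95 m from the base axis. Payload 3.5 kg.
Tool frame: the origin (TCP) lies at the very end of the fingers, on their centre line; the grasp point (between the pads) lies bot.tcp_to_grasp behind it (bot.tcp_to_grasp is the distance from the TCP to the grasp point, in m); z points along the fingers, y is the line along which they close (so a half turn about z gives the same grasp; the last joint's range is limited). The gripper opens to 85 mm and grips with 20 to 120 N. Pads are 22 mm wide; open, the fingers measure 114 mm over their backs; the gripper's body (76 mm by 85 mm) begins 54 mm behind the grasp point. The pads swing forward as they close: fully open they stand 13 mm farther back than shut.
Start: joints at [-0.15, 0.286, 1.577, -0, 1.279, -0.15], TCP at [0.675, 0, 0.231] pointing down, gripper open.
Joint ranges: [-2.77, 2.77], [-0.9, 2.22], [0.21, 2.48], [-1.53, 4.67], [0.24, 2.81], [-2.84, 2.84]. Speed limits (rad/s): [2.79, 2.79, 3.14, 3.14, 3.14, 3.14].

## Interface

Orientations are given as a unit quaternion [x, y, z, w].
In Python, from plant import bot gives the robot as it stands.
- The arm moves only by the shell command python3 inch.py 'ROWS' [FORCE]. ROWS is a JSON list that holds a single list of rows (three levels of brackets), with 1 to 5 rows, each of 5 numbers: the finger opening in m, then dx, dy, dz in a scale on which 1.0 is 0.5 m, then a turn about the tool's z in shares of pi/2 rad (1.0 is pi/2 rad); each row shifts and turns the commanded pose from where the row before left it, along the tool's axes as they then stand; what a row does not reach is not made up. A row lasts 1/12 s, in which the tool goes at most 0.0417 m and 0.125 rad, less where a joint would pass 70% of its speed; a pose out of reach is approached as far as the arm can. The fingers move at their own pace and stop on an object; FORCE is the grip in N (left out, the last holds). Time passes only in rows, so rows that do not move let the fingers close. It prints the time, the measured TCP pose, the force, the opening and the grip force at its end. A shift or turn number past 1, either way, is cut back to 1. Input that does not fit is refused with a message, and nothing moves.
- bot.get_obs(): the state, without advancing time (a new reading comes with each control period).
- bot.snapshot(name): name is "scene" or "side" or "wrist"; returns the picture (384x512x3 uint8, blue, green, red); there is no depth.
- bot.get_calibration(name): a dict with "vfov" (degrees; the focal length in pixels is half the picture's height over the tangent of half this angle, whatever the lens; pixels are square), "cx", "cy" (the principal point, pixels), "distortion" ([k1, k2, p1, p2, k3] as OpenCV has them; the pictures are not rectified), "T" (4x4, takes a point from camera to world coordinates). Camera axes: x right, y down, z forward; pixel columns grow to the right and rows downward; lengths in m; the calibration is good to about 2 mm. A picture is of the moment at which its call begins: read the wrist's pose just before it. get_calibration takes no time and is no camera call; for the wrist camera it gives the pose at the moment of the call.
- bot.close_job(): hands the job in; it is judged then, once.
The state is a dict: "clock": time; "q": joint angles; "joint_velocities": joint speeds; "joint_torque": joint torques, N m; "position": TCP position; "eef_rot": TCP orientation; "contact_force": force on the tool from outside, world axes, zero at the start; "torque": the same for the moment, N m; "grip_width": finger opening in m; "grip_force": force on a finger pad.
Only numpy, scipy, OpenCV 4.12 (cv2) and the standard library are available. Lean on these libraries where they do the work, as an engineer would, in place of code of your own. Each camera call takes 0.05 s, during which the arm holds its last target. There are 200 camera calls.

## Task

Recharge the water filter on the kitchen counter: put every green cartridge that is there into the slot on top of the white tower, one on another, and pack the stack down firmly with the rod until it bottoms out. Then turn the black bayonet ring clockwise a quarter turn until it clicks locked, and after that press the red cap of the purge bottle right down and let it come up again. Leave the rod standing in its wooden stand, and leave the carafe, the glasses and the pepper mill standing where they are.

Things in the scene. Friction and masses are not known exactly. Their poses are not given: they have to be found in the camera images.
- filter: The white water filter tower, fixed: 104 x 104 mm, 132 mm high, on a 120 mm square foot 8 mm thick. Origin: centre of its underside, z up. A vertical well 72 mm (own x) x 48 mm (own y) goes down its middle, through the ring on top. A green dot on its top at own -y shows where the ring's orange mark goes when locked.
- mouth (a point): Centre of the mouth of the well, level with the ring's top, 158 mm above the counter; axes as the tower's. The ring is an oblong collar 93 x 63 mm outside, 26 mm high (132 to 158 mm above the counter), with a 69 x 45 mm opening; an orange mark lies on one end of its top. Grip it across the 63 mm. Cartridges that stick up into it block it.
- lock_ring (a joint): Black bayonet ring on the tower, turning about its axis. Value in rad: 0 = open, opening in line with the well, orange mark at the tower's +x; grows clockwise seen from above, to the stop at 1.571 = locked, mark at the tower's -y. An over-centre spring resists (about 0.15 N m) to 1.0 rad, then snaps the ring on to the stop and keeps it there.
- carrier (a joint): Blue plate in the well that carries the stack. Value in m: 0 = up, its top 14 mm below the mouth (a cartridge laid in stands 22 mm proud); grows as it is pushed down, to 0.126 = bottomed out, its top 18 mm above the counter, where three cartridges fit below the ring. Slides stiffly (about 8 N) and stays where left. Push in each cartridge by 36 mm to make room for the next.
- rod: Packing rod, 145 mm long, 120 g, standing upright in its stand: round black foot 32 mm across and 14 mm high, square wooden shaft 18 x 18 mm from there to the top (sides along own x and y), its last 10 mm dark. Origin: centre of the underside of the foot, z up along the shaft.
- stand: Fixed wooden stand for the rod: a 52 x 52 mm box, 45 mm high, with an open-topped pocket 38 x 38 mm whose floor is 6 to 7 mm above the counter, on a 90 mm square foot. Origin: centre of its underside.
- purge_bottle: Purge bottle, fixed: steel bottle 62 mm across, 138 mm high, with the sprung red cap on top. Origin: centre of its underside.
- cap_top (a point): Centre of the top of the red purge cap (46 mm across, flat), 170 mm above the counter when up.
- purge_cap (a joint): Travel of the purge cap in m: 0 = up, 0.010 = fully down, which takes about 5 N; it springs back up.
- cartridge1: A green plastic filter cartridge with a white band round its middle: a bar 60 (own x) x 36 (own y) x 36 (own z) mm, 90 g, lying on the counter. Origin: centre of its underside. One or two of the four may be missing from a given start (None). It may be rolled onto another long side without harm.
- cartridge2: A green plastic filter cartridge with a white band round its middle: a bar 60 (own x) x 36 (own y) x 36 (own z) mm, 90 g, lying on the counter. Origin: centre of its underside. One or two of the four may be missing from a given start (None). It may be rolled onto another long side without harm.
- cartridge3: A green plastic filter cartridge with a white band round its middle: a bar 60 (own x) x 36 (own y) x 36 (own z) mm, 90 g, lying on the counter. Origin: centre of its underside. One or two of the four may be missing from a given start (None). It may be rolled onto another long side without harm.
- cartridge4: A green plastic filter cartridge with a white band round its middle: a bar 60 (own x) x 36 (own y) x 36 (own z) mm, 90 g, lying on the counter. Origin: centre of its underside. One or two of the four may be missing from a given start (None). It may be rolled onto another long side without harm.
- cartridge1_center (a point): Middle of cartridge1, 18 mm above its underside (axes as the cartridge's).
- cartridge2_center (a point): Middle of cartridge2, 18 mm above its underside (axes as the cartridge's).
- cartridge3_center (a point): Middle of cartridge3, 18 mm above its underside (axes as the cartridge's).
- cartridge4_center (a point): Middle of cartridge4, 18 mm above its underside (axes as the cartridge's).
- carafe: Closed green glass carafe, 88 mm across, 200 mm high, on the round board; leave it alone. Origin: centre of its underside.
- glass1: Drinking glass, 68 mm across, 110 mm high, on the board; leave it alone. Origin: centre of its underside.
- glass2: A second glass like glass1; leave it alone.
- mill: Black pepper mill, 52 mm across, 150 mm high, on the counter; leave it alone. Origin: centre of its underside.

How it is judged:
On the way, in this order (a step that is already met when the one before it is completed fails the run):
1. all the cartridges are in the well, bottomed out, and the rod presses firmly (over 8 N) on the stack (horizontal distance between each of cartridge1_center, cartridge2_center, cartridge3_center, cartridge4_center and mouth below 0.015 m and height (world z) of each of cartridge1_center, cartridge2_center, cartridge3_center, cartridge4_center below 0.122 m and value of joint carrier above 0.119 m and (contact force between rod and cartridge1 above 8 N or contact force between rod and cartridge2 above 8 N or contact force between rod and cartridge3 above 8 N or contact force between rod and cartridge4 above 8 N)), for 0.03 s.
2. the ring is turned to its locked stop (value of joint lock_ring above 1.48 rad), for 0.2 s.
3. the purge cap is pressed down (value of joint purge_cap above 0.008 m), for 0.1 s.
At the end, for the whole second after the job is handed in: Every cartridge present is in the well (within 15 mm of its axis, below the ring), the carrier within 7 mm of the bottom, the ring past 1.48 rad, the purge cap up (within 2 mm), the rod resting in its stand pocket, within 12 mm of its centre and 0.25 rad of upright (horizontal distance between each of cartridge1_center, cartridge2_center, cartridge3_center, cartridge4_center and mouth below 0.015 m and height (world z) of each of cartridge1_center, cartridge2_center, cartridge3_center, cartridge4_center below 0.122 m and value of joint carrier above 0.119 m and value of joint lock_ring above 1.48 rad and value of joint purge_cap below 0.002 m and horizontal distance between rod and stand below 0.012 m and height (world z) of rod below 0.015 m and angle between rod's own z axis and vertical below 0.25 rad and linear speed of rod below 0.03 m/s); the robot touches nothing.
It fails at once if the carafe is tipped or shifted by more than 40 mm (angle between carafe's own z axis and vertical above 0.35 rad or distance of carafe from where it was at the start of the episode above 0.04 m).
It fails at once if the glass1 is tipped or shifted by more than 40 mm (angle between glass1's own z axis and vertical above 0.35 rad or distance of glass1 from where it was at the start of the episode above 0.04 m).
It fails at once if the glass2 is tipped or shifted by more than 40 mm (angle between glass2's own z axis and vertical above 0.35 rad or distance of glass2 from where it was at the start of the episode above 0.04 m).
It fails at once if the mill is tipped or shifted by more than 40 mm (angle between mill's own z axis and vertical above 0.35 rad or distance of mill from where it was at the start of the episode above 0.04 m).
Of cartridge1, cartridge2, cartridge3, cartridge4 only 2 to 3 are there at a start; the rules pass over those that are not, and their reading is None.
At some moment in a run one of cartridge1, cartridge2, cartridge3, cartridge4 may be knocked a few centimetres aside while the robot is not near it.
It also fails if it takes over 210 s, if anything falls off the work surface, if the arm or the gripper's body presses on something with over 40 N, if the wrist force passes 120 N, or if a joint passes its speed limit or range.

## Working session

There is one attempt and no reset: what is moved stays moved. The work goes in short steps, Python scripts to look and compute and a shell command to move; the robot and the scene stay as the last step left them, time stands still between calls to the robot, and variables do not carry over. Pictures are saved under pics/ and viewed, at most 14 in all, crops included, and the job is handed in when it is done.

```bash
ls; mkdir -p pics
python3 - <<'E'
from plant import bot
import cv2,numpy as np
a=[]
for n in("scene","side"):
    im=bot.snapshot(n);cv2.imwrite(f"pics/{n}0.png",im)
    c=bot.get_calibration(n);print(n,c['vfov'],c['cx'],c['cy'],c['distortion'],np.round(c['T'],3).tolist())
im=bot.snapshot("wrist");cv2.imwrite("pics/wrist0.png",im)
c=bot.get_calibration("wrist");print(c['vfov'],np.round(c['T'],3).tolist())
print(bot.get_obs(),bot.tcp_to_grasp)
E
```

```text
inch.py
pics
plant.py
scene 55.22317167789474 264.06203681789555 197.35604259452904 [-0.03934625  0.          0.          0.          0.        ] [[-0.837, 0.325, -0.441, 0.974], [0.548, 0.505, -0.667, 0.719], [0.006, -0.8, -0.6, 0.732], [0.0, 0.0, 0.0, 1.0]]
side 51.48901655890003 260.0529653816523 195.1999954759562 [-0.020115  0.        0.        0.        0.      ] [[-0.908, -0.279, 0.314, 0.069], [-0.419, 0.572, -0.705, 0.992], [0.017, -0.772, -0.636, 0.986], [0.0, 0.0, 0.0, 1.0]]
66.38667124664643 [[1.0, 0.0, -0.002, 0.675], [-0.0, -0.958, -0.286, 0.072], [-0.002, 0.286, -0.958, 0.372], [0.0, 0.0, 0.0, 1.0]]
{'clock': 0.15, 'q': array([-1.49995509e-01,  2.87023445e-01,  1.57782808e+00, -1.89695124e-06,
        1.27858787e+00, -1.49993456e-01]), 'joint_velocities': array([-4.89633503e-04, -4.79270356e-04, -5.93110381e-03,  4.15743280e-04,
        3.16035734e-05,  6.28503080e-04]), 'joint_torque': array([ 7.91554030e-04, -4.06602967e+01, -2.93140125e+01, -8.94972595e-05,
        3.96185191e-03, -2.97825103e-06]), 'position': array([6.74497542e-01, 1.08103143e-04, 2.30230913e-01]), 'eef_rot': array([ 7.07107012e-01,  7.07105948e-01, -5.48751144e-04, -7.42616234e-04]), 'contact_force': array([0.63915315, 0.90944383, 0.68111727]), 'torque': array([ 0.00730201, -0.01044738, -0.01459806]), 'grip_force': 0.0, 'grip_width': 0.0851371408490683} 0.0187
```

View pics/scene0.png

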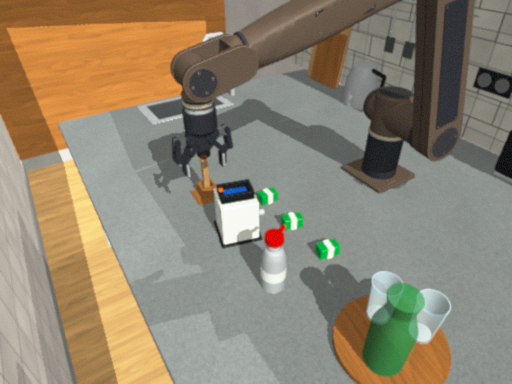

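View pics/side0.png

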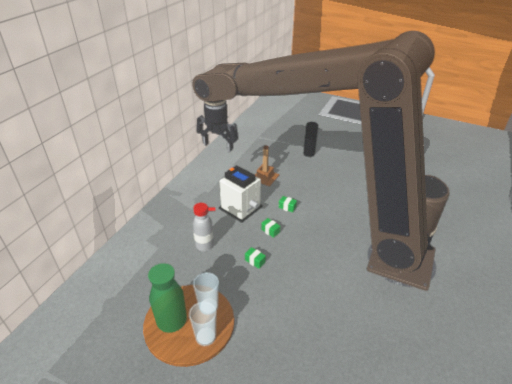

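```bash
cat > h.py <<'E'
from plant import bot
import cv2,numpy as np
def K(c):
    f=192/np.tan(np.radians(c['vfov']/2)); return np.array([[f,0,c['cx']],[0,f,c['cy']],[0,0,1]])
def ray(c,uv):
    p=cv2.undistortPoints(np.array(uv,float).reshape(-1,1,2),K(c),np.array(c['distortion'])).reshape(-1,2)
    d=np.c_[p,np.ones(len(p))]@c['T'][:3,:3].T
    return c['T'][:3,3],d
def onz(c,uv,z):
    o,d=ray(c,uv); return o+d*((z-o[2])/d[:,2])[:,None]
def proj(c,P):
    T=np.linalg.inv(c['T']); r=cv2.Rodrigues(T[:3,:3])[0]
    return cv2.projectPoints(np.array(P,float).reshape(-1,1,3),r,T[:3,3],K(c),np.array(c['distortion']))[0].reshape(-1,2)
def two(ca,a,cb,b):
    o1,d1=ray(ca,a);o2,d2=ray(cb,b);d1=d1[0]/np.linalg.norm(d1);d2=d2[0]/np.linalg.norm(d2)
    s=np.linalg.lstsq(np.c_[d1,-d2],o2-o1,rcond=None)[0]
    A,B=o1+s[0]*d1,o2+s[1]*d2; return (A+B)/2,np.linalg.norm(A-B)
def blobs(im,lo,hi,amin=20):
    h=cv2.cvtColor(im,cv2.COLOR_BGR2HSV); m=cv2.inRange(h,lo,hi)
    n,l,s,c=cv2.connectedComponentsWithStats(m)
    return [(np.round(c[i],1),s[i]) for i in range(1,n) if s[i,4]>amin],m
E
python3 - <<'E'
import cv2,numpy as np
a=cv2.imread('pics/scene0.png')[165:305,185:350];b=cv2.imread('pics/side0.png')[115:275,180:325]
cv2.imwrite('pics/c0.png',np.hstack([cv2.resize(x,(400,int(400/x.shape[1]*x.shape[0])),interpolation=2)[:335] for x in(a,b)]))
print(400/165,400/145)
E
```

```text
2.4242424242424243 2.7586206896551726
```

View pics/c0.png

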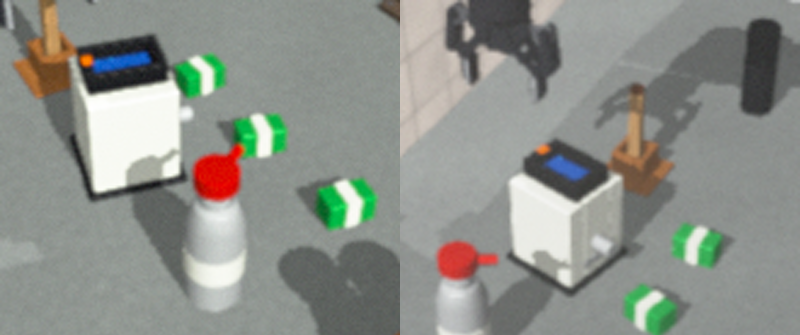

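View pics/wrist0.png

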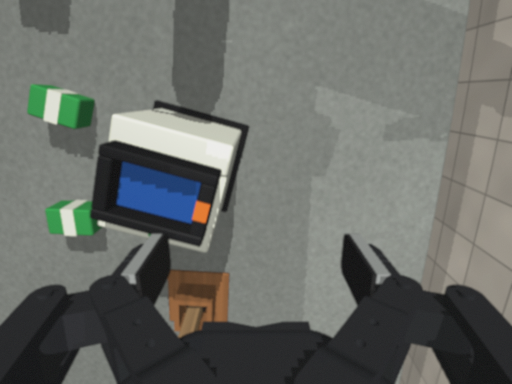

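Run:
```python
from h import *
im={n:cv2.imread(f'pics/{n}0.png') for n in('scene','side','wrist')}
C={n:bot.get_calibration(n) for n in im}
for n in im:
    g,_=blobs(im[n],(50,150,50),(75,255,255),15); print(n,'green',[(b[0].tolist(),onz(C[n],b[0],.025)[0,:2].round(3).tolist(),b[1][4]) for b in g])
    for nm,lo,hi,z in(('orange',(5,200,180),(15,255,255),.158),('blue',(100,150,80),(125,255,255),.144),('red',(0,200,150),(4,255,255),.16)):
        g,_=blobs(im[n],lo,hi,12); print(n,nm,[(b[0].tolist(),onz(C[n],b[0],z)[0,:2].round(3).tolist(),b[1].tolist()) for b in g][:5])
w=C['wrist']
print('ring corners',onz(w,[[108,144],[219,180],[200,243],[94,210]],.158).round(4))
print('stand',onz(w,[[168,272],[229,272],[229,320]],.045).round(3))
print('mill base',onz(C['side'],[[310,155]],0),onz(C['side'],[[312,125]],.15))
print(proj(w,[[.675,.072,.1]]))
```

```text
scene green [([274.1, 193.2], [0.415, -0.069], np.int32(51)), ([262.2, 197.4], [0.46, -0.07], np.int32(99)), ([299.3, 219.5], [0.427, 0.081], np.int32(73)), ([286.0, 220.7], [0.463, 0.064], np.int32(97)), ([335.6, 246.4], [0.413, 0.225], np.int32(80)), ([321.2, 250.4], [0.456, 0.216], np.int32(154))]
scene orange [([220.2, 189.4], [0.632, -0.013], [218, 188, 5, 4, 16])]
scene blue [([234.8, 190.0], [0.591, -0.007], [223, 186, 24, 9, 143])]
scene red [([274.5, 237.0], [0.616, 0.221], [265, 225, 19, 22, 291])]
side green [([281.5, 201.5], [0.455, -0.075], np.int32(30)), ([291.6, 205.0], [0.414, -0.073], np.int32(52)), ([264.5, 223.2], [0.464, 0.059], np.int32(32)), ([273.3, 229.2], [0.425, 0.074], np.int32(56)), ([248.7, 253.3], [0.452, 0.21], np.int32(44)), ([258.6, 259.7], [0.412, 0.221], np.int32(77))]
side orange []
side blue [([240.0, 175.6], [0.594, -0.01], [234, 172, 13, 8, 54])]
side red []
wrist green [([36.8, 99.8], [0.418, 0.071], np.int32(411)), ([71.0, 109.7], [0.458, 0.059], np.int32(612)), ([88.2, 111.0], [0.479, 0.057], np.int32(27)), ([54.5, 217.9], [0.411, -0.078], np.int32(321)), ([84.4, 219.7], [0.451, -0.08], np.int32(454))]
wrist orange []
wrist blue [([156.8, 192.5], [0.593, -0.003], [116, 162, 85, 62, 3408])]
wrist red []
ring corners [[ 0.5652  0.0389  0.158 ]
 [ 0.6468  0.0112  0.158 ]
 [ 0.6294 -0.042   0.158 ]
 [ 0.5462 -0.0136  0.158 ]]
stand [[ 0.561 -0.144  0.045]
 [ 0.64  -0.144  0.045]
 [ 0.638 -0.22   0.045]]
mill base [[ 0.47297463 -0.45480953  0.        ]] [[ 0.47925042 -0.45467325  0.15      ]]
[[256.13813031  96.61359449]]
```

The manual's scale: shifts go in shares of 0.5 m and turns go in shares of pi/2 rad. Converting my numbers, -0.026 m / 0.5 = -0.052, -0.025 m / 0.5 = -0.05.

```bash
python3 inch.py '[[[0.085,-0.05,-0.052,-0.036,0],[0.085,-0.05,-0.052,-0.036,0],[0.085,-0.05,-0.052,-0.036,0],[0.085,0,0,0,0]]]'
python3 - <<'E'
from h import *
import pickle
c=bot.get_calibration('wrist');im=bot.snapshot('wrist');cv2.imwrite('pics/w1.png',im);pickle.dump(c,open('w1.pkl','wb'))
print(np.round(c['T'],3).tolist())
E
```

```text
clock: 0.48
position: [0.5956, -0.0786, 0.2898]
eef_rot: [0.708, 0.706, 0.0, 0.003]
contact_force: [1.3, 0.1, 1.5]
grip_width: 0.0849
grip_force: 0.0
[[1.0, -0.005, 0.004, 0.595], [-0.004, -0.957, -0.29, -0.006], [0.005, 0.29, -0.957, 0.431], [0.0, 0.0, 0.0, 1.0]]
```

View pics/w1.png

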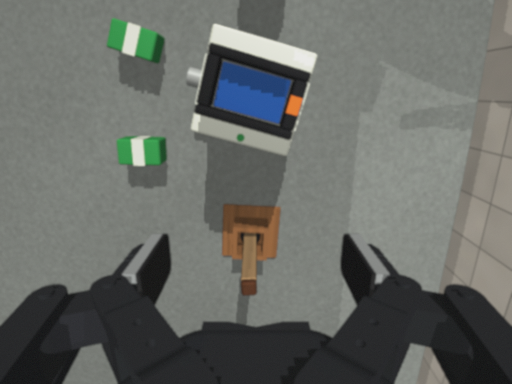

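Run:
```python
from h import *
import pickle
im=cv2.imread('pics/w1.png');c=pickle.load(open('w1.pkl','rb'))
def rect(m,z,box):
    x0,y0,x1,y1=box;M=np.zeros_like(m);M[y0:y1,x0:x1]=m[y0:y1,x0:x1]
    n,l,s,_=cv2.connectedComponentsWithStats(M);i=1+s[1:,4].argmax()
    v,u=np.where(l==i);P=onz(c,np.c_[u,v],z)[:,:2].astype(np.float32)
    r=cv2.minAreaRect(P*1000);return np.round(np.array(r[0]),1),np.round(r[1],1),round(r[2],1),s[i].tolist()
h=cv2.cvtColor(im,cv2.COLOR_BGR2HSV)
tw=(180,10,330,165)
print('blue',rect(cv2.inRange(h,(100,120,60),(128,255,255)),.144,tw))
blk=cv2.inRange(h,(0,0,0),(179,255,60));print('ring+open',rect(blk|cv2.inRange(h,(100,120,60),(128,255,255))|cv2.inRange(h,(5,180,150),(18,255,255)),.158,tw))
print('orange',rect(cv2.inRange(h,(5,180,150),(18,255,255)),.158,(270,85,310,125)))
print('dot',rect(cv2.inRange(h,(45,60,40),(90,255,255)),.132,(230,128,250,148)))
print('foot',rect(cv2.inRange(h,(3,90,60),(22,255,255)),.005,(215,200,290,300)))
print('foot corners',onz(c,[[223,205],[279,207],[222,259],[276,260]],.006).round(4)[:,:2].tolist())
print('rodtop',onz(c,[[249,285]],.1515).round(4))
m=cv2.inRange(h,(45,120,60),(85,255,255))|cv2.inRange(h,(0,0,200),(179,40,255))
for b in((100,10,170,65),(105,130,172,172)):print('cart',rect(m,.034,b))
# local ring/brown check
print(h[285,249],h[265,249],h[215,235])
```

```text
blue (array([592.9,  -3.9]), array([40.9, 65.2]), 75.1, [214, 62, 77, 61, 3114])
ring+open (array([592.7,  -3.8]), array([60. , 89.8]), 74.1, [195, 44, 114, 95, 6275])
orange (array([630.7, -14.8]), array([16.3, 10.4]), 74.4, [286, 95, 15, 21, 213])
dot (array([580.9, -46.9]), array([6.1, 6.1]), 89.7, [237, 134, 7, 7, 38])
foot (array([ 585.7, -251.9]), array([164.3,  88.2]), 86.5, [222, 204, 58, 91, 3364])
foot corners [[0.5466, -0.1688], [0.6333, -0.1726], [0.5414, -0.2638], [0.6303, -0.2662]]
rodtop [[ 0.5887 -0.209   0.1515]]
cart (array([464.7,  55.9]), array([33.9, 29.2]), 71.3, [136, 28, 27, 34, 646])
cart (array([458.6, -78.1]), array([37.6, 28. ]), 88.9, [144, 137, 22, 28, 517])
[ 12 140  93] [ 16 108 135] [ 13 137  91]
```

In the tool's units: 0.035 m / 0.5 = 0.07.

```bash
python3 inch.py '[[[0.085,0.07,0,0,0],[0.085,0.07,0,0,0],[0.085,0.07,0,0,0],[0.085,0.07,0,0,0],[0.085,0.07,0,0,0]]]'
python3 - <<'E'
from h import *
import pickle
c=bot.get_calibration('wrist');im=bot.snapshot('wrist');cv2.imwrite('pics/w2.png',im);pickle.dump(c,open('w2.pkl','wb'))
print(np.round(c['T'],3).tolist())
E
```

```text
clock: 0.95
position: [0.5966, 0.1023, 0.284]
eef_rot: [0.707, 0.707, -0.0, -0.001]
contact_force: [0.5, -0.5, 0.4]
grip_width: 0.0852
grip_force: 0.0
[[1.0, 0.0, -0.001, 0.597], [-0.0, -0.958, -0.286, 0.174], [-0.002, 0.286, -0.958, 0.426], [0.0, 0.0, 0.0, 1.0]]
```

View pics/w2.png

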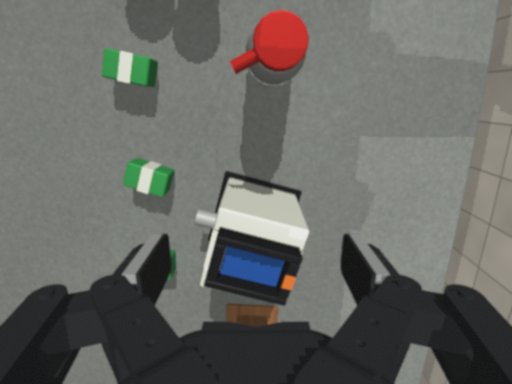

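```bash
cat >> h.py <<'E'
def cart(im,c,box,z=.036):
    x0,y0,x1,y1=box;h=cv2.cvtColor(im,cv2.COLOR_BGR2HSV);m=cv2.inRange(h,(50,110,40),(80,255,255));M=np.zeros_like(m);M[y0:y1,x0:x1]=m[y0:y1,x0:x1]
    v,u=np.where(M);r=cv2.minAreaRect((onz(c,np.c_[u,v],z)[:,:2]*1000).astype(np.float32))
    a=r[2]+(90 if r[1][0]<r[1][1] else 0); return np.round(r[0],1),np.round(r[1],1),round(a,1)
E
python3 - <<'E'
from h import *
import pickle
for n,bx in(('w1',[(100,10,170,65),(105,130,172,172)]),('w2',[(95,40,165,92),(118,150,180,200)])):
    im=cv2.imread(f'pics/{n}.png');c=pickle.load(open(n+'.pkl','rb'))
    for b in bx: print(n,cart(im,c,b))
h=cv2.cvtColor(im,cv2.COLOR_BGR2HSV);m=cv2.inRange(h,(0,180,190),(6,255,255))|cv2.inRange(h,(174,180,190),(179,255,255))
m[:,:253]=0
v,u=np.where(m);print('cap',cv2.minEnclosingCircle((onz(c,np.c_[u,v],.17)[:,:2]*1000).astype(np.float32)),onz(c,[[280,40]],.17))
E
```

```text
w1 (array([447.6,  61.5]), array([34.1, 67. ]), 161.4)
w1 (array([440.6, -77.5]), array([37.4, 65.7]), 179.4)
w2 (array([437.1, 210.7]), array([34.4, 67.1]), 167.3)
w2 (array([447.2,  68. ]), array([43.2, 62.7]), 161.0)
cap ((618.6371459960938, 222.44970703125), 20.115989685058594) [[0.61617921 0.21825517 0.17      ]]
```

```bash
cat > look.py <<'E'
import sys,pickle
from h import *
n=sys.argv[1];c=bot.get_calibration('wrist');im=bot.snapshot('wrist');cv2.imwrite(f'pics/{n}.png',im);pickle.dump(c,open(n+'.pkl','wb'))
print('cam',c['T'][:3,3].round(3),bot.get_obs()['position'].round(4),'nadir',proj(c,[c['T'][:3,3]-[0,0,.3]]).round(0))
h=cv2.cvtColor(im,cv2.COLOR_BGR2HSV);m=cv2.inRange(h,(50,110,40),(80,255,255));m=cv2.morphologyEx(m,cv2.MORPH_CLOSE,np.ones((25,25)))
k,l,s,cc=cv2.connectedComponentsWithStats(m)
for i in range(1,k):
    if s[i,4]>400:
        x,y,w,hh=s[i,:4];r=cart(im,c,(x,y,x+w,y+hh));print(cc[i].round(0),r)
E
python3 inch.py '[[[0.085,0.014,-0.066,0,0],[0.085,0.014,-0.066,0,0],[0.085,0.014,-0.066,0,0],[0.085,0.014,-0.066,0,0],[0.085,0.014,-0.066,0,0]]]'; python3 inch.py '[[[0.085,0,0,0,0],[0.085,0,0,0,0]]]'; python3 look.py w3
```

```text
clock: 1.42
position: [0.4303, 0.1358, 0.2839]
eef_rot: [0.707, 0.707, -0.001, -0.001]
contact_force: [-0.3, -0.6, 1.2]
grip_width: 0.085
grip_force: 0.0
clock: 1.58
position: [0.4309, 0.1358, 0.2847]
eef_rot: [0.706, 0.708, 0.0, -0.0]
contact_force: [-0.2, -0.5, 1.2]
grip_width: 0.0849
grip_force: 0.0
cam [0.431 0.208 0.426] [0.432  0.1355 0.285 ] nadir [[255.  97.]]
[256.  93.] (array([431. , 211.9]), array([34.3, 57.8]), 167.2)
[263. 199.] (array([442.3,  68.4]), array([42.2, 58.8]), 161.7)
[258. 282.] (array([434.5, -68.9]), array([52.9, 58.1]), 180.0)
```

View pics/w3.png

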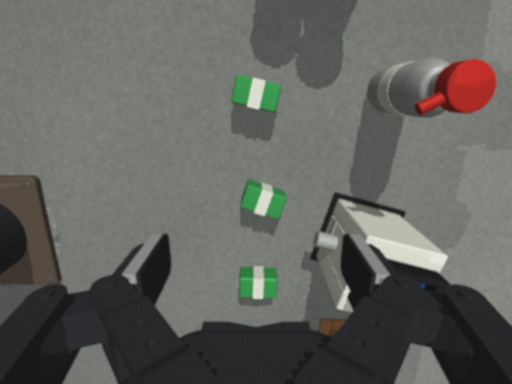

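In the tool's units: 0.0385 m / 0.5 = 0.077, 0.038 m / 0.5 = 0.076, -0.125 rad / 1.5708 = -0.0796.

```bash
python3 inch.py '[[[0.085,0.076,0,0,0],[0.085,0.077,0,0,0],[0.085,0,0,0.06,-0.0764],[0.085,0,0,0.06,-0.0796],[0.085,0,0,0.06,-0.0796]]]' 60 >/dev/null; python3 inch.py '[[[0.085,0,0,0.06,-0.0796],[0.085,0,0,0.06,-0.0796],[0.085,0,0,0.04,-0.0796],[0.085,0,0,0,-0.0796],[0.085,0,0,0,-0.0796]]]'>/dev/null;python3 inch.py '[[[0.085,0,0,0,-0.0796],[0.085,0,0,0,-0.0796],[0.085,0,0,0,-0.0649],[0.085,0,0,0,0],[0.085,0,0,0,0]]]'
python3 - <<'E'
from h import *
from scipy.spatial.transform import Rotation as R
o=bot.get_obs();print(o['position'].round(4),np.degrees(np.arctan2(*R.from_quat(o['eef_rot']).as_matrix()[1::-1,1])),o['q'].round(2))
E
python3 look.py w4
```

```text
clock: 2.88
position: [0.4329, 0.2114, 0.1148]
eef_rot: [0.113, 0.994, -0.0, -0.0]
contact_force: [-0.1, 0.6, 0.3]
grip_width: 0.0847
grip_force: 0.0
[0.4329 0.2114 0.1148] 76.98951491078974 [ 0.24 -0.01  2.14  0.    1.02 -1.1 ]
cam [0.362 0.227 0.257] [0.4327 0.2115 0.1149] nadir [[256.  97.]]
[257. 184.] (array([427.9, 212.7]), array([34.3, 61.6]), 167.0)
[ 98. 230.] (array([437.5,  73.6]), array([47.8, 69.1]), 161.6)
```

```bash
cat > go.py <<'E'
import sys
from h import *
from scipy.spatial.transform import Rotation as R
o=bot.get_obs();M=R.from_quat(o['eef_rot']).as_matrix();yaw=np.degrees(np.arctan2(M[1,1],M[0,1]))
print('pos',o['position'].round(4),'yaw',yaw.round(1),'w',o['grip_width'].round(4),'gf',o['grip_force'].round(1),'F',o['contact_force'].round(1),'t',round(o['clock'],1))
if len(sys.argv)>1:
    a=[float(x) for x in sys.argv[1:]];d=M.T@(np.array(a[:3])-o['position']);t=-(a[3]-yaw+180)%360
    print('tool d',d.round(4),'turn',np.radians((-(a[3]-yaw)+180)%360-180).round(3))
E
python3 inch.py '[[[0.085,0.003,0,0.066,0],[0.085,0,0,0.068,0],[0.085,0,0,0.068,0],[0.085,0,0,0,0],[0.03,0,0,0,0]]]' 60 >/dev/null; python3 inch.py '[[[0.03,0,0,0,0],[0.03,0,0,0,0],[0.03,0,0,0,0],[0.03,0,0,0,0],[0.03,0,0,0,0]]]' 60>/dev/null; python3 go.py; python3 inch.py '[[[0.03,0,0,-0.08,0],[0.03,0,0,-0.08,0],[0.03,0,0,-0.08,0],[0.03,0,0,-0.08,0],[0.03,0,0,-0.06,0]]]' 60 >/dev/null;python3 inch.py '[[[0.03,0,0,0,0],[0.03,0,0,0,0]]]'>/dev/null;python3 go.py 0.5928 -0.0038 0.2 74.5
```

```text
clock: 3.77
position: [0.4329, 0.2125, 0.0171]
eef_rot: [0.112, 0.994, 0.001, 0.003]
contact_force: [-0.6, -0.2, 7.7]
grip_width: 0.0347
grip_force: 62.1Traceback (most recent call last):
  File "go.py", line 5, in <module>
    print('pos',o['position'].round(4),'yaw',yaw.round(1),'w',o['grip_width'].round(4),'gf',o['grip_force'].round(1),'F',o['contact_force'].round(1),'t',round(o['clock'],1))
                                                              ^^^^^^^^^^^^^^^^^^^^^
AttributeError: 'float' object has no attribute 'round'
Traceback (most recent call last):
  File "go.py", line 5, in <module>
    print('pos',o['position'].round(4),'yaw',yaw.round(1),'w',o['grip_width'].round(4),'gf',o['grip_force'].round(1),'F',o['contact_force'].round(1),'t',round(o['clock'],1))
                                                              ^^^^^^^^^^^^^^^^^^^^^
AttributeError: 'float' object has no attribute 'round'
```

```bash
sed -i "s/o\['grip_width'\].round(4)/round(o['grip_width'],4)/;s/o\['grip_force'\].round(1)/round(o['grip_force'],1)/" go.py; python3 go.py 0.5928 -0.0038 0.2 74.5; python3 look.py w5
```

```text
pos [0.4317 0.2122 0.2073] yaw 77.2 w 0.0343 gf 61.2 F [-0.5 -0.6 -2.2] t 4.3
tool d [-0.205  -0.1749  0.0079] turn 0.047
cam [0.36  0.227 0.349] [0.4303 0.2118 0.2047] nadir [[255.  95.]]
[136. 197.] (array([438.5,  70.7]), array([43.4, 65.7]), 161.3)
[256. 207.] (array([479.7, 201.2]), array([89.4, 73.4]), 77.1)
[ 26. 216.] (array([432.5, -64.6]), array([60.1, 61.7]), 179.2)
[256. 286.] (array([583.7, 177.6]), array([89.5, 47.6]), 77.1)
```

View pics/w5.png

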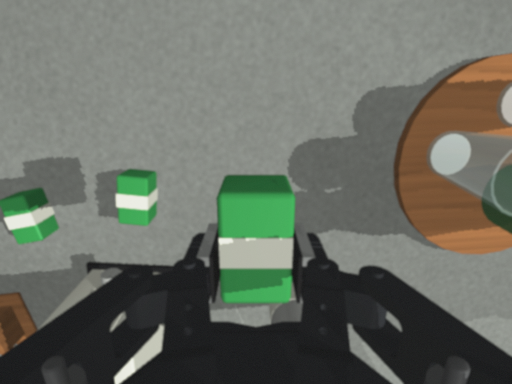

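In the tool's units: -0.029 m / 0.5 = -0.058, -0.025 m / 0.5 = -0.05.

```bash
python3 inch.py '[[[0.03,-0.058,-0.05,0,0],[0.03,-0.058,-0.05,0,0],[0.03,-0.058,-0.05,0,0],[0.03,-0.058,-0.05,0,0],[0.03,-0.058,-0.05,0,0]]]' >/dev/null; python3 inch.py '[[[0.03,-0.058,-0.05,0,0],[0.03,-0.062,-0.05,0,0.0299],[0.03,0,0,0,0],[0.03,0,0,0,0]]]' >/dev/null;python3 go.py 0.5928 -0.0038 0.162 74.5;python3 look.py w6 >/dev/null
```

```text
pos [ 0.5907 -0.0057  0.2009] yaw 74.3 w 0.0347 gf 61.1 F [-0.6  0.3 -1.5] t 5.2
tool d [-0.0017  0.0024  0.0389] turn -0.003
```

View pics/w6.png

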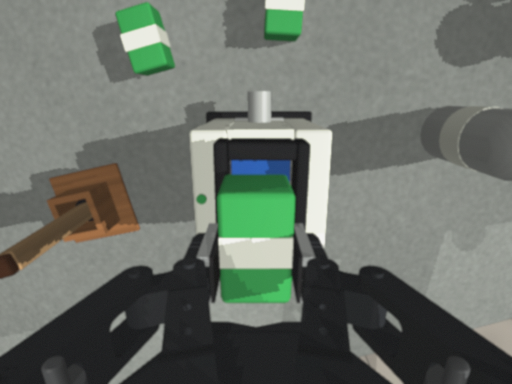

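In the tool's units: 0.013 m / 0.5 = 0.026, -0.0017 m / 0.5 = -0.0034.

```bash
python3 inch.py '[[[0.03,-0.0034,0.0056,0,0],[0.03,0,0,0.026,0],[0.03,0,0,0.026,0],[0.03,0,0,0.024,0],[0.03,0,0,0,0]]]' >/dev/null; python3 inch.py '[[[0.03,0,0,0,0],[0.03,0,0,0,0]]]'>/dev/null; python3 go.py 0.5928 -0.0038 0.162 74.5
```

```text
pos [ 0.5939 -0.0018  0.1661] yaw 74.5 w 0.0348 gf 61.1 F [-0.7 -0.4 -1.4] t 5.8
tool d [ 0.0005 -0.0022  0.0041] turn 0.0
```

In the tool's units: 0.004 m / 0.5 = 0.008, -0.001 m / 0.5 = -0.002.

```bash
python3 inch.py '[[[0.03,0,-0.002,0.008,0],[0.03,0,0,0,0],[0.06,0,0,0,0],[0.06,0,0,0,0],[0.06,0,0,0,0]]]' >/dev/null; python3 go.py; python3 inch.py '[[[0.06,0,0,-0.05,0],[0.06,0,0,-0.05,0],[0.0,0,0,0,0],[0.0,0,0,0,0],[0.0,0,0,0,0]]]' >/dev/null; python3 inch.py '[[[0,0,0,0,0],[0,0,0,0,0]]]'>/dev/null; python3 go.py 0.5928 -0.0038 0.182 74.5;python3 look.py w7 >/dev/null
```

```text
pos [ 0.5941 -0.0031  0.1631] yaw 74.5 w 0.0602 gf 0.0 F [0.4 0.  0.2] t 6.2
pos [ 0.5929 -0.0029  0.2107] yaw 74.5 w 0.0006 gf 0.0 F [ 0.2 -0.8 -0.9] t 6.8
tool d [-0.0003 -0.0009  0.0287] turn -0.0
```

View pics/w7.png

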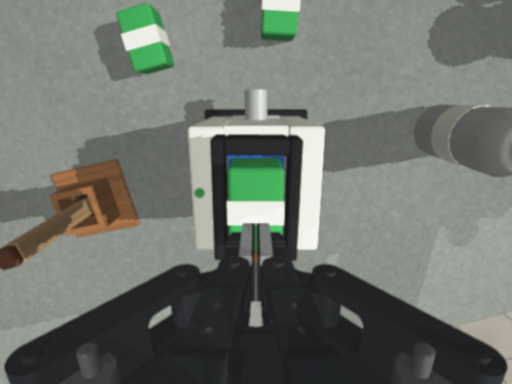

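In the tool's units: 0.02 m / 0.5 = 0.04, 0.012 m / 0.5 = 0.024.

```bash
python3 inch.py '[[[0,0,-0.0018,0.04,0],[0,0,0,0.024,0],[0,0,0,0.024,0],[0,0,0,0.024,0],[0,0,0,0.024,0]]]' >/dev/null; python3 inch.py '[[[0,0,0,0,0],[0,0,0,0,0]]]'>/dev/null; python3 go.py 0.5928 -0.0038 0.143 74.5
```

```text
pos [ 0.5928 -0.0037  0.1431] yaw 74.5 w 0.0002 gf 0.0 F [-1.   0.2 -1.1] t 7.4
tool d [-0.     -0.0001  0.0001] turn -0.0
```

In the tool's units: -0.03 m / 0.5 = -0.06, -0.005 m / 0.5 = -0.01.

```bash
python3 inch.py '[[[0,0,0,-0.06,0],[0,0,0,-0.06,0],[0.085,0,0,-0.01,0],[0.085,0,0,0,0]]]' >/dev/null; python3 go.py 0.4423 0.067 0.2 71.5;python3 look.py w8
```

```text
pos [ 0.5952 -0.0041  0.2127] yaw 74.5 w 0.0235 gf 0.0 F [-0.  -0.6 -0.1] t 7.8
tool d [0.1665 0.0276 0.0117] turn 0.052
cam [0.524 0.015 0.354] [ 0.594  -0.0039  0.2103] nadir [[255.  95.]]
[145.  32.] (array([438.1, -75.6]), array([41. , 62.5]), 178.0)
[280.  17.] (array([462.8,  56.2]), array([34.4, 25.9]), 71.2)
[256. 186.] (array([622.4, -12.1]), array([51.6, 87.1]), 164.5)
```

View pics/w8.png

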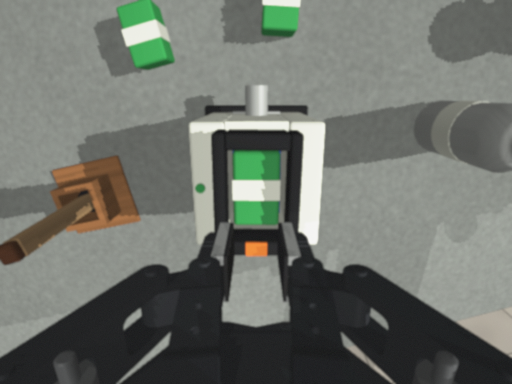

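In the tool's units: 0.033 m / 0.5 = 0.066, 0.0055 m / 0.5 = 0.011, 0.052 rad / 1.5708 = 0.0331.

```bash
python3 inch.py '[[[0.085,0.066,0.011,0,0],[0.085,0.066,0.011,0,0],[0.085,0.066,0.011,0,0],[0.085,0.066,0.011,0,0],[0.085,0.066,0.011,0,0.0331]]]' >/dev/null;python3 inch.py '[[[0.085,0,0,0.08,0],[0.085,0,0,0.06,0],[0.085,0,0,0,0],[0.085,0,0,0,0]]]' >/dev/null; python3 look.py w9; python3 go.py 0.442 0.063 0.0135 71.5
```

```text
cam [0.371 0.089 0.279] [0.4413 0.0667 0.1387] nadir [[256.  99.]]
[254. 184.] (array([438.8,  64.6]), array([34.2, 61.1]), 161.6)
[112. 222.] (array([432.7, -69.7]), array([51. , 62.1]), 178.2)
pos [0.4413 0.0667 0.1387] yaw 71.5 w 0.0853 gf 0.0 F [0.1 0.2 1.1] t 8.6
tool d [-0.0022 -0.0033  0.1252] turn -0.0
```

View pics/w9.png

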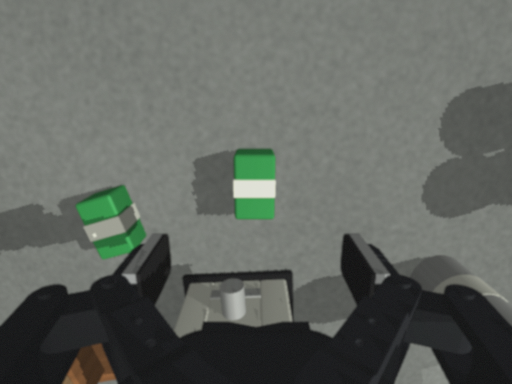

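In the tool's units: 0.032 m / 0.5 = 0.064, -0.0023 m / 0.5 = -0.0046.

```bash
python3 inch.py '[[[0.085,-0.002,-0.0046,0.06,0],[0.085,0,0,0.06,0],[0.085,0,0,0.06,0],[0.085,0,0,0.064,0],[0.085,0,0,0,0]]]' 60 >/dev/null; python3 inch.py '[[[0.03,0,0,0,0],[0.03,0,0,0,0],[0.03,0,0,0,0],[0.03,0,0,0,0],[0.03,0,0,0,0]]]' >/dev/null; python3 go.py; python3 inch.py '[[[0.03,0,0,-0.08,0],[0.03,0,0,-0.08,0],[0.03,0,0,-0.08,0],[0.03,0,0,-0.08,0],[0.03,0,0,-0.06,0]]]' >/dev/null;python3 inch.py '[[[0.03,0,0,0,0],[0.03,0,0,0,0]]]'>/dev/null;python3 go.py 0.5930 -0.0036 0.2 74.5
```

```text
pos [0.4446 0.0641 0.02  ] yaw 71.5 w 0.0343 gf 61.7 F [-0.3  0.2  6.1] t 9.4
pos [0.4434 0.0642 0.2105] yaw 71.5 w 0.0346 gf 61.0 F [-0.1  0.5 -0.8] t 10.0
tool d [-0.1633 -0.0169  0.0116] turn -0.052
```

In the tool's units: -0.033 m / 0.5 = -0.066, -0.0315 m / 0.5 = -0.063, -0.052 rad / 1.5708 = -0.0331.

```bash
python3 inch.py '[[[0.03,-0.066,-0.0068,0,0],[0.03,-0.066,-0.0068,0,0],[0.03,-0.066,-0.0068,0,0],[0.03,-0.066,-0.0068,0,0],[0.03,-0.063,-0.0068,0,-0.0331]]]' >/dev/null;python3 inch.py '[[[0.03,0,0,0,0],[0.03,0,0,0,0]]]' >/dev/null;python3 go.py 0.5930 -0.0036 0.166 74.5;python3 look.py w10 >/dev/null
```

```text
pos [ 0.5911 -0.0042  0.2042] yaw 74.4 w 0.0348 gf 60.9 F [-0.8 -0.4 -0.7] t 10.6
tool d [-0.0019  0.0011  0.0382] turn -0.002
```

View pics/w10.png

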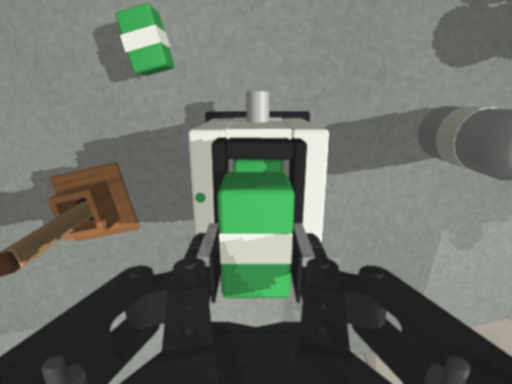

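```bash
python3 inch.py '[[[0.03,-0.003,0.0016,0,0],[0.03,0,0,0.026,0],[0.03,0,0,0.026,0],[0.03,0,0,0.024,0],[0.03,0,0,0,0]]]' >/dev/null; python3 go.py 0.5928 -0.0038 0.166 74.5;  python3 inch.py '[[[0.03,0,0,0,0],[0.03,0,0,0,0],[0.06,0,0,0,0],[0.06,0,0,0,0],[0.06,0,0,0,0]]]' >/dev/null; python3 go.py; python3 inch.py '[[[0.06,0,0,-0.05,0],[0.06,0,0,-0.04,0],[0.0,0,0,0,0],[0.0,0,0,0,0],[0.0,0,0,0,0]]]' >/dev/null; python3 inch.py '[[[0,0,0,0,0],[0,0,0,0,0]]]'>/dev/null; python3 go.py 0.5928 -0.0038 0.143 74.5;python3 look.py w11
```

```text
pos [ 0.591  -0.0028  0.165 ] yaw 74.5 w 0.0346 gf 60.9 F [-0.1  0.2 -1.4] t 11.1
tool d [-0.0021 -0.0005 -0.001 ] turn -0.0
pos [ 0.5939 -0.0034  0.1703] yaw 74.5 w 0.06 gf 0.0 F [ 0.1  0.5 -0.2] t 11.5
pos [ 0.5926 -0.0032  0.2127] yaw 74.5 w 0.0005 gf 0.0 F [-1.2 -0.4 -0.9] t 12.1
tool d [-0.0006 -0.0005  0.0697] turn -0.0
cam [0.523 0.015 0.355] [ 0.5927 -0.0032  0.2129] nadir [[256.  98.]]
[145.  35.] (array([438.2, -75.6]), array([41. , 61.9]), 178.1)
[252. 178.] (array([600.8, -25.1]), array([98.6, 50.1]), 74.5)
[256. 230.] (array([676.1, -28.1]), array([64.2, 31.7]), 74.5)
```

```bash
python3 - <<'E'
from h import *
import pickle
im=cv2.imread('pics/w11.png');c=pickle.load(open('w11.pkl','rb'))
print(cart(im,c,(205,130,310,225),.18))
im=cv2.imread('pics/w7.png')  # same pose earlier, first cartridge
print(cart(im,c,(205,130,310,225),.18))
E
python3 inch.py '[[[0,0,0,0.04,0],[0,0,0,0.025,0],[0,0,0,0.025,0],[0,0,0,0.025,0],[0,0,0,0.025,0]]]' >/dev/null; python3 inch.py '[[[0,0,0,0,0],[0,0,0,0,0]]]'>/dev/null; python3 go.py 0.5928 -0.0038 0.143 74.5;python3 inch.py '[[[0,0,0,-0.06,0],[0,0,0,-0.06,0],[0.085,0,0,-0.01,0],[0.085,0,0,0,0],[0.085,0,0,0,0]]]' >/dev/null;python3 look.py w12; python3 go.py 0.4375 -0.0755 0.2 88;python3 - <<'E'
from h import *
import pickle
im=cv2.imread('pics/w12.png');c=pickle.load(open('w12.pkl','rb'))
print('stack',cart(im,c,(205,130,310,230),.144))
E
```

```text
(array([ 5.767e+02, -1.000e-01]), array([35.1, 45.2]), 164.5)
(array([569.8,   1.6]), array([35.2, 27. ]), 75.5)
pos [ 0.5927 -0.0032  0.143 ] yaw 74.5 w -0.0002 gf 0.0 F [ 0.3 -0.1 -0.7] t 12.7
tool d [-0.0003 -0.0005 -0.    ] turn -0.0
cam [0.523 0.015 0.351] [ 0.5926 -0.0032  0.2079] nadir [[256.  97.]]
[144.  34.] (array([438.2, -75.4]), array([40.9, 62.1]), 178.3)
[255. 190.] (array([622.5, -13. ]), array([51. , 86.6]), 164.5)
pos [ 0.5926 -0.0032  0.2079] yaw 74.5 w 0.0434 gf 0.0 F [-0.9 -0.9 -0.3] t 13.2
tool d [ 0.1301 -0.1112  0.0082] turn -0.236
stack (array([588.4,  -3.3]), array([33.5, 56.9]), 164.5)
```

In the tool's units: 0.0258 m / 0.5 = 0.0516, -0.0228 m / 0.5 = -0.0456, -0.125 rad / 1.5708 = -0.0796.

```bash
python3 inch.py '[[[0.085,0.0516,-0.0456,0,0],[0.085,0.0516,-0.0456,0,0],[0.085,0.0516,-0.0456,0,0],[0.085,0.0516,-0.0456,0,0],[0.085,0.0516,-0.0456,0,-0.0796]]]' >/dev/null;python3 inch.py '[[[0.085,0,0,0.08,-0.0764],[0.085,0,0,0.06,0],[0.085,0,0,0,0],[0.085,0,0,0,0]]]' >/dev/null; python3 look.py w13; python3 go.py 0.4377 -0.079 0.0165 89
```

```text
cam [ 0.365 -0.077  0.279] [ 0.4381 -0.0784  0.1387] nadir [[255.  99.]]
[254. 179.] (array([432.2, -79.7]), array([33.9, 61.5]), 178.4)
pos [ 0.4381 -0.0784  0.1387] yaw 88.5 w 0.0849 gf 0.0 F [0.6 0.  0.9] t 14.0
tool d [ 1.000e-04 -7.000e-04  1.222e-01] turn -0.009
```

In the tool's units: 0.032 m / 0.5 = 0.064, -0.0007 m / 0.5 = -0.0014.

```bash
python3 inch.py '[[[0.085,0.007,-0.0014,0.06,0],[0.085,0,0,0.06,0],[0.085,0,0,0.06,0],[0.085,0,0,0.064,0],[0.085,0,0,0,0]]]' 60 >/dev/null; python3 inch.py '[[[0.03,0,0,0,0],[0.03,0,0,0,0],[0.03,0,0,0,0],[0.03,0,0,0,0],[0.03,0,0,0,0]]]' >/dev/null; python3 go.py; python3 inch.py '[[[0.03,0,0,-0.08,0],[0.03,0,0,-0.08,0],[0.03,0,0,-0.08,0],[0.03,0,0,-0.08,0],[0.03,0,0,-0.06,0]]]' >/dev/null;python3 inch.py '[[[0.03,0,0,0,0],[0.03,0,0,0,0]]]'>/dev/null;python3 go.py 0.5930 -0.0034 0.2 74.5
```

```text
pos [ 0.4374 -0.0802  0.02  ] yaw 88.5 w 0.0347 gf 61.9 F [0.  0.  6.9] t 14.8
pos [ 0.4362 -0.0797  0.2104] yaw 88.5 w 0.0344 gf 60.9 F [ 0.2 -0.2 -2.7] t 15.4
tool d [-0.1547  0.0804  0.0111] turn 0.245
```

In the tool's units: -0.031 m / 0.5 = -0.062, 0.0161 m / 0.5 = 0.0322, 0.123 rad / 1.5708 = 0.0783.

```bash
python3 inch.py '[[[0.03,-0.062,0.0322,0,0],[0.03,-0.062,0.0322,0,0],[0.03,-0.062,0.0322,0,0],[0.03,-0.062,0.0322,0,0],[0.03,-0.062,0.0322,0,0.0783]]]' >/dev/null;python3 inch.py '[[[0.03,0,0,0,0.0777],[0.03,0,0,0,0],[0.03,0,0,0,0]]]' >/dev/null;python3 look.py w14 >/dev/null;python3 go.py 0.5928 -0.0034 0.166 74.5
python3 - <<'E'
from h import *
for n in('w6','w10','w14'):
    h=cv2.cvtColor(cv2.imread(f'pics/{n}.png'),cv2.COLOR_BGR2HSV);m=cv2.inRange(h,(50,110,40),(80,255,255))
    print(n,np.where(m[150:320,230]>0)[0][[0,-1]]+150,np.where(m[150:320,282]>0)[0][[0,-1]]+150,np.where(m[290]>0)[0][[0,-1]])
E
```

```text
pos [ 0.5906 -0.0028  0.2054] yaw 74.6 w 0.0344 gf 60.9 F [-0.8  0.6 -0.9] t 16.1
tool d [-0.0024 -0.      0.0394] turn 0.003
w6 [175 301] [175 301] [222 290]
w10 [173 296] [173 296] [223 289]
w14 [174 297] [174 297] [223 289]
```

The manual's scale: shifts go in shares of 0.5 m and turns go in shares of pi/2 rad. Converting my numbers, 0.013 m / 0.5 = 0.026, -0.0015 m / 0.5 = -0.003.

```bash
python3 inch.py '[[[0.03,-0.003,0,0,0],[0.03,0,0,0.026,0],[0.03,0,0,0.026,0],[0.03,0,0,0.024,0],[0.03,0,0,0,0]]]' >/dev/null; python3 inch.py '[[[0.03,0,0,0,0],[0.03,0,0,0,0],[0.06,0,0,0,0],[0.06,0,0,0,0],[0.06,0,0,0,0]]]' >/dev/null; python3 go.py; python3 inch.py '[[[0.06,0,0,-0.05,0],[0.06,0,0,-0.04,0],[0.085,0,0,0,0],[0.085,0,0,0,0]]]' >/dev/null; python3 go.py 0.589 -0.215 0.23 90;python3 look.py w15
python3 - <<'E'
from h import *
import pickle
im=cv2.imread('pics/w15.png');c=pickle.load(open('w15.pkl','rb'))
print(cart(im,c,(205,130,310,240),.18))
E
```

```text
pos [ 0.5942 -0.0033  0.1704] yaw 74.5 w 0.0602 gf 0.0 F [-0.3 -1.  -0.4] t 16.9
pos [ 0.5947 -0.0034  0.2165] yaw 74.5 w 0.0812 gf 0.0 F [-0.   0.7 -0.4] t 17.3
tool d [-0.0512 -0.2054 -0.0133] turn -0.271
cam [0.524 0.015 0.358] [ 0.5937 -0.0032  0.2148] nadir [[256.  95.]]
[252. 173.] (array([599.4, -24.9]), array([98.2, 50.3]), 74.5)
[256. 232.] (array([676.7, -27.1]), array([64.5, 34.6]), 74.5)
(array([584.1,  -1.6]), array([35.6, 60.6]), 164.8)
```

In the tool's units: -0.0342 m / 0.5 = -0.0684, -0.0209 m / 0.5 = -0.0418.

```bash
python3 inch.py '[[[0.085,0,0,-0.06,0],[0.085,-0.0418,-0.0684,0,0],[0.085,-0.0418,-0.0684,0,0],[0.085,-0.0418,-0.0684,0,0],[0.085,-0.0418,-0.0684,0,0]]]' >/dev/null; python3 inch.py '[[[0.085,-0.0418,-0.0684,0,0],[0.085,-0.0418,-0.0684,0,0],[0.085,0,0,0,0],[0.085,0,0,0,0]]]' >/dev/null; python3 go.py; python3 look.py w16
```

```text
pos [ 0.6587 -0.2364  0.2415] yaw 74.3 w 0.085 gf 0.0 F [ 0.3 -0.5  0.4] t 18.1
cam [ 0.589 -0.218  0.383] [ 0.6587 -0.2347  0.242 ] nadir [[255.  98.]]
```

View pics/w16.png

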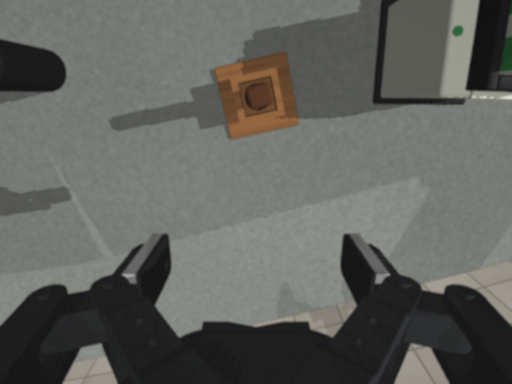

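Run:
```python
from h import *
import pickle
im=cv2.imread('pics/w16.png');c=pickle.load(open('w16.pkl','rb'));h=cv2.cvtColor(im,cv2.COLOR_BGR2HSV)
m=cv2.inRange(h,(3,90,50),(22,255,255));m[:,:200]=0;m[:,310:]=0;m[150:]=0
v,u=np.where(m);r=cv2.minAreaRect((onz(c,np.c_[u,v],.006)[:,:2]*1000).astype(np.float32));print('foot',r)
print('rodtop',onz(c,[[258,96]],.1515))
print(h[78:114:2,236:284:2,2])
```

```text
foot ((587.898681640625, -215.44667053222656), (88.57957458496094, 88.21064758300781), 86.41170501708984)
rodtop [[ 0.58826458 -0.21556242  0.1515    ]]
[[148 147 145 147 148 147 147 145 140 134 121 109  96  91  86  88  92  80
  130 143 141 119 100  99]
 [147 147 146 144 139 129 117 105  93  89  88  91  95  96  98 101 102  82
  116 140 140 125 101  99]
 [146 127 114 101  90  87  90  94  96  94  95  95  86  76  83  93 100  85
  106 138 136 127 102  97]
 [141 109  90  97 100 102 103  94  72  60  63  69  73  76  84  87  97  88
   92 132 135 131 104  98]
 [143 119 101 104 102  99  84  67  63  69  76  79  82  84  87  89  91  90
   84 132 142 140 110  97]
 [141 128 102 100  96  76  70  73  77  83  85  89  87  86  87  91  91  97
   81 134 147 147 119  98]
 [132 121  93  98  92  62  74  84  87  89  90  91  89  88  89  92  94 100
   82 125 150 152 129 100]
 [103  95  80  97  87  56  75  88  90  89  90  90  89  90  90  91  93  98
   85 113 152 153 139 103]
 [ 99  97  80  98  82  47  72  85  88  88  88  87  89  89  90  90  94  96
   93 106 149 150 141 107]
 [103 104  86 101  79  41  64  81  87 
[... 171 characters left out ...]
10 102  89  97  39  47  71  84  87  88  89  89  90  90  90  90  92
   93  82 121 141 140 125]
 [108 107 104  84  98  54  38  63  81  88  87  88  89  88  88  88  85  86
   98  86 112 146 147 135]
 [106 107 105  86  99  78  40  54  77  86  87  89  85  85  80  74  79  95
  107  96 105 151 152 143]
 [105 104 103  88  96 102  76  53  70  83  83  80  75  66  58  71 101 109
  109 101  94 145 154 148]
 [104 103 114 114  99 105 101  86  70  76  69  57  47  59  84 103 107 107
  106 100  86 142 152 150]
 [111 134 142 140 114 103 104 108 101  97  83  79  84  99 104 102  96  93
   95 100 113 142 148 145]
 [110 143 152 151 122 104 107 106 105 105 101  98  94  96  97 106 118 133
  138 142 147 147 147 146]]
```

```bash
python3 go.py 0.588 -0.2155 0.095 86.4
```

```text
pos [ 0.6587 -0.2347  0.242 ] yaw 74.4 w 0.0852 gf 0.0 F [-0.3 -0.  -0.3] t 18.1
tool d [ 0.0727 -0.0007  0.1472] turn -0.209
```

In the tool's units: 0.0363 m / 0.5 = 0.0726, -0.0007 m / 0.5 = -0.0014, -0.11 rad / 1.5708 = -0.07.

```bash
python3 inch.py '[[[0.085,0.0726,0,0,0],[0.085,0.0726,-0.0014,0,0],[0.085,0,0,0,-0.07],[0.085,0,0,0,-0.0637],[0.085,0,0,0,0]]]' >/dev/null; python3 inch.py '[[[0.085,0,0,0,0],[0.085,0,0,0,0]]]' >/dev/null; python3 go.py 0.588 -0.2155 0.095 86.4
```

```text
pos [ 0.5895 -0.2147  0.2444] yaw 86.5 w 0.0852 gf 0.0 F [-0.3  0.1  0.4] t 18.7
tool d [ 0.0015 -0.0009  0.1494] turn 0.001
```

In the tool's units: 0.037 m / 0.5 = 0.074, 0.036 m / 0.5 = 0.072.

```bash
python3 inch.py '[[[0.085,0.003,-0.0018,0.074,0],[0.085,0,0,0.074,0],[0.085,0,0,0.074,0],[0.085,0,0,0.072,0],[0.085,0,0,0,0]]]' >/dev/null; python3 inch.py '[[[0.085,0,0,0,0],[0.01,0,0,0,0],[0.01,0,0,0,0],[0.01,0,0,0,0],[0.01,0,0,0,0]]]' 80 >/dev/null;python3 inch.py '[[[0.01,0,0,0,0],[0.01,0,0,0,0],[0.01,0,0,0,0]]]' >/dev/null; python3 go.py 0.5929 -0.0035 0.28 86.4
```

```text
pos [ 0.5886 -0.217   0.0988] yaw 86.5 w 0.0171 gf 78.4 F [-0.3 -0.5  4.3] t 19.8
tool d [ 0.0082  0.2132 -0.1815] turn 0.002
```

In the tool's units: -0.04 m / 0.5 = -0.08.

```bash
python3 inch.py '[[[0.01,0,0,-0.08,0],[0.01,0,0,-0.08,0],[0.01,0,0,-0.08,0],[0.01,0,0,-0.08,0],[0.01,0,0,-0.08,0]]]' >/dev/null; python3 inch.py '[[[0.01,0.0032,0.08,0,0],[0.01,0.0032,0.08,0,0],[0.01,0.0032,0.08,0,0],[0.01,0.0032,0.08,0,0],[0.01,0.0032,0.08,0,0]]]' >/dev/null; python3 inch.py '[[[0.01,0,0.026,0,0],[0.01,0,0,0,0],[0.01,0,0,0,0],[0.01,0,0,0,0]]]'>/dev/null; python3 go.py 0.5929 -0.0035 0.272 86.4; python3 look.py w17
```

```text
pos [ 0.5926 -0.0044  0.2968] yaw 86.5 w 0.0171 gf 78.8 F [-0.   0.1 -1.7] t 20.9
tool d [-0.0002  0.001   0.0248] turn 0.001
cam [ 0.52  -0.001  0.439] [ 0.5927 -0.0048  0.2969] nadir [[256.  97.]]
[259. 154.] (array([591.8, -14.1]), array([94.6, 43.7]), 76.6)
```

In the tool's units: 0.018 m / 0.5 = 0.036, 0.012 m / 0.5 = 0.024.

```bash
python3 inch.py '[[[0.01,0,0.002,0.036,0],[0.01,0,0,0.024,0],[0.01,0,0,0.024,0],[0.01,0,0,0.024,0],[0.01,0,0,0.024,0]]]' >/dev/null; python3 go.py; python3 inch.py '[[[0.01,0,0,0.01,0],[0.01,0,0,0.006,0],[0.01,0,0,0,0]]]' >/dev/null; python3 go.py;  python3 inch.py '[[[0.01,0,0,0.004,0],[0.01,0,0,0.004,0]]]' >/dev/null; python3 go.py
```

```text
pos [ 0.5933 -0.0038  0.2319] yaw 86.5 w 0.017 gf 79.7 F [ 0.7 -0.8  4.6] t 21.4
pos [ 0.5926 -0.0028  0.2225] yaw 86.5 w 0.0171 gf 78.8 F [-0.  -0.1 -0.9] t 21.7
pos [ 0.5927 -0.0025  0.2199] yaw 86.5 w 0.017 gf 79.3 F [-1.4 -0.6  3.3] t 21.8
```

In the tool's units: 0.002 m / 0.5 = 0.004.

```bash
for i in 1; do python3 inch.py '[[[0.01,0,0,0.004,0],[0.01,0,0,0.004,0]]]' >/dev/null; python3 go.py; python3 inch.py '[[[0.01,0,0,0.004,0],[0.01,0,0,0,0]]]' >/dev/null; python3 go.py; python3 inch.py '[[[0.01,0,0,0.004,0],[0.01,0,0,0,0]]]' >/dev/null; python3 go.py; done
```

```text
pos [ 0.5933 -0.0025  0.2178] yaw 86.5 w 0.0169 gf 80.8 F [-3.2 -0.5 15.4] t 22.0
pos [ 0.5936 -0.0025  0.2178] yaw 86.5 w 0.017 gf 81.1 F [-4.2  0.4 15.1] t 22.2
pos [ 0.5944 -0.0026  0.2176] yaw 86.5 w 0.0171 gf 81.7 F [-5.3  0.5 19.2] t 22.3
```

In the tool's units: 0.003 m / 0.5 = 0.006.

```bash
python3 inch.py '[[[0.01,0,0,0.006,0],[0.01,0,0,0,0]]]' >/dev/null; python3 go.py; python3 inch.py '[[[0.01,0,0,-0.04,0],[0.01,0,0,-0.07,0],[0.01,0,0,-0.07,0]]]' >/dev/null;  python3 inch.py '[[[0.01,0,0,0,0],[0.01,0,0,0,0]]]' >/dev/null; python3 go.py 0.5886 -0.2165 0.115 86.5; python3 look.py w18
python3 - <<'E'
from h import *
import pickle
im=cv2.imread('pics/w18.png');c=pickle.load(open('w18.pkl','rb'))
print(cart(im,c,(200,100,320,180),.126))
E
```

```text
pos [ 0.5961 -0.0027  0.2173] yaw 86.5 w 0.017 gf 82.4 F [-5.7  0.7 25.2] t 22.5
pos [ 0.5939 -0.0023  0.3009] yaw 86.5 w 0.0164 gf 78.9 F [-0.8 -0.8 -1.3] t 22.9
tool d [-0.0067 -0.2141  0.1859] turn 0.0
cam [0.521 0.001 0.442] [ 0.5927 -0.0022  0.2981] nadir [[256.  95.]]
[250. 152.] (array([596.5, -16.7]), array([53.6, 84.2]), 124.7)
(array([580.1, -12.7]), array([39.1, 66.9]), 121.8)
```

Run:
```python
from h import *
import pickle
for n in('w17','w18'):
    im=cv2.imread(f'pics/{n}.png');c=pickle.load(open(n+'.pkl','rb'));h=cv2.cvtColor(im,cv2.COLOR_BGR2HSV)
    m=cv2.inRange(h,(3,70,40),(25,255,255));m[:,:215]=0;m[:,300:]=0
    out=[]
    for r in range(140,270,12):
        u=np.where(m[r])[0]
        out.append((r,int(u.min()),int(u.max())) if len(u)>3 else (r,))
    print(n,out)
print(im[120:230:10,236:280:4].mean(2).astype(int))
p=bot.get_obs()['position'];print(proj(c,[p+[0,0,-.092],p+[0,0,-.078],p]))
```

```text
w17 [(140,), (152,), (164,), (176,), (188, 244, 268), (200, 242, 269), (212, 241, 271), (224, 239, 272), (236, 237, 274), (248, 236, 275), (260, 234, 276)]
w18 [(140,), (152,), (164,), (176,), (188, 243, 268), (200, 242, 270), (212, 241, 271), (224, 239, 272), (236, 237, 274), (248, 236, 275), (260, 235, 276)]
[[ 38  37  67  74 148 214 235 238 239 238 232]
 [ 44  43  40  44  42  46  45  45  44  45  42]
 [ 45  65  86  91  83  84  84  84  81  76  76]
 [ 60  61 105  83  83  85  83  84  85  81 110]
 [ 67 237 206 186 185 186 186 185 185 154 109]
 [114  99  80  60  39  29  45 105 183 112  56]
 [ 82  35  45  70  69  72  68  73  50  43  31]
 [ 81  37  79  93  92  93  89  93  92  48  46]
 [ 39  40  87  96  91  94  90  93 109  41  45]
 [110 137  92  95  92  93  91  93 100  51 147]
 [144  97  96  97  93  92  93  92  94 123 144]]
[[256.85047192 184.63410879]
 [256.9167643  189.78632047]
 [257.48816775 234.33279673]]
```

In the tool's units: -0.0357 m / 0.5 = -0.0714, -0.0012 m / 0.5 = -0.0024.

```bash
python3 inch.py '[[[0.01,-0.0024,-0.0714,0,0],[0.01,-0.0024,-0.0714,0,0],[0.01,-0.0024,-0.0714,0,0],[0.01,-0.0024,-0.0714,0,0],[0.01,-0.0024,-0.0714,0,0]]]' >/dev/null; python3 inch.py '[[[0.01,-0.0024,-0.0714,0,0],[0.01,0,0,0,0],[0.01,0,0,0,0],[0.01,0,0,0,0]]]'>/dev/null; python3 go.py 0.5882 -0.2165 0.145 86.5
```

```text
pos [ 0.5862 -0.216   0.2956] yaw 86.5 w 0.017 gf 79.0 F [-0.1  0.1 -0.8] t 23.7
tool d [-0.0026 -0.0008  0.1506] turn -0.0
```

In the tool's units: 0.037 m / 0.5 = 0.074, -0.002 m / 0.5 = -0.004.

```bash
python3 inch.py '[[[0.01,-0.004,-0.0016,0.074,0],[0.01,0,0,0.074,0],[0.01,0,0,0.074,0],[0.01,0,0,0.074,0],[0.01,0,0,0,0]]]' >/dev/null; python3 inch.py '[[[0.01,0,0,0,0],[0.01,0,0,0,0]]]'>/dev/null; python3 go.py 0.5885 -0.2165 0.1 86.5
```

```text
pos [ 0.5901 -0.2171  0.1524] yaw 86.6 w 0.0174 gf 78.9 F [ 1.2 -0.2 -0.2] t 24.3
tool d [0.0018 0.0006 0.0524] turn 0.002
```

In the tool's units: 0.015 m / 0.5 = 0.03, 0.012 m / 0.5 = 0.024.

```bash
python3 inch.py '[[[0.01,0.003,0.001,0.024,0],[0.01,0,0,0.03,0],[0.01,0,0,0.02,0],[0.01,0,0,0.016,0],[0.01,0,0,0.008,0]]]' >/dev/null; python3 go.py; python3 inch.py '[[[0.01,0,0,0.002,0],[0.01,0,0,0,0],[0.01,0,0,0,0]]]'>/dev/null; python3 go.py 0.5885 -0.2165 0.0985 86.5
```

```text
pos [ 0.5909 -0.2176  0.1053] yaw 86.5 w 0.0172 gf 79.7 F [4.6 0.3 0.7] t 24.7
pos [ 0.5907 -0.2177  0.1024] yaw 86.5 w 0.017 gf 79.6 F [5.8 1.5 0.6] t 25.0
tool d [0.0023 0.001  0.0039] turn -0.001
```

In the tool's units: -0.0015 m / 0.5 = -0.003.

```bash
python3 inch.py '[[[0.01,-0.003,0,0.003,0],[0.01,0,0,0.003,0],[0.01,0,0,0,0],[0.01,0,0,0,0]]]' >/dev/null; python3 go.py; python3 inch.py '[[[0.04,0,0,0,0],[0.085,0,0,0,0],[0.085,0,0,0,0],[0.085,0,0,0,0],[0.085,0,0,0,0]]]' 60 >/dev/null;  python3 go.py; python3 inch.py '[[[0.085,0,0,-0.07,0],[0.085,0,0,-0.07,0],[0.085,0,0,-0.07,0],[0.085,0,0,-0.07,0],[0.085,0,0,0,0]]]'  >/dev/null; python3 go.py 0.659 -0.232 0.24 74.5; python3 look.py w19
```

```text
pos [ 0.591  -0.2177  0.0984] yaw 86.5 w 0.0169 gf 79.6 F [5.7 0.7 1.7] t 25.3
pos [ 0.5882 -0.2171  0.0967] yaw 86.5 w 0.0761 gf 0.0 F [0.2 0.  0.1] t 25.7
pos [ 0.5922 -0.2191  0.2472] yaw 86.5 w 0.0847 gf 0.0 F [ 0.5 -0.9  2. ] t 26.1
tool d [-0.0673 -0.0088  0.0082] turn 0.21
cam [ 0.518 -0.215  0.388] [ 0.5911 -0.2185  0.2435] nadir [[258.  93.]]
[497. 163.] (array([620.3,  80. ]), array([15.4, 77.1]), 164.0)
```

In the tool's units: 0.036 m / 0.5 = 0.072, 0.1 rad / 1.5708 = 0.0637.

```bash
python3 inch.py '[[[0.085,0,0.072,0,0],[0.085,0,0.072,0,0],[0.085,0,0.072,0,0],[0.085,0,0.072,0,0],[0.085,0,0.072,0,0.0637]]]' >/dev/null; python3 inch.py '[[[0.085,0,0.066,0,0.07],[0.085,0,0,0,0],[0.085,0,0,0,0]]]'>/dev/null; python3 go.py 0.5928 -0.0036 0.21 74.5;python3 look.py w20;python3 - <<'E'
from h import *
for n in('scene','side'):
    a=cv2.imread(f'pics/{n}0.png');b=bot.snapshot(n);cv2.imwrite(f'pics/{n}1.png',b);c=bot.get_calibration(n)
    for im in(a,b):
        h=cv2.cvtColor(im,cv2.COLOR_BGR2HSV);m=cv2.inRange(h,(5,90,60),(22,255,255))
        q=proj(c,[[.588,-.2155,.09]])[0].astype(int);z=np.zeros_like(m);z[q[1]-25:q[1]+30,q[0]-20:q[0]+20]=1;m=m*z
        M=cv2.moments(m,True);print(n,q,M['m00'],M['m10']/M['m00'],M['m01']/M['m00'])
E
```

```text
pos [ 0.6043 -0.0032  0.2356] yaw 74.7 w 0.0851 gf 0.0 F [0.7 0.5 0.4] t 26.9
tool d [ 0.0109 -0.0034  0.0256] turn 0.004
cam [0.535 0.015 0.377] [ 0.6044 -0.0045  0.2358] nadir [[256.  98.]]
[252. 166.] (array([610.3,  -9.9]), array([46. , 78.3]), 164.7)
scene [204 171] 591.0 204.9610829103215 184.12182741116752
scene [204 171] 582.0 205.08247422680412 184.51546391752578
side [264 159] 359.0 266.00278551532034 170.9108635097493
side [264 159] 340.0 266.15588235294115 171.98235294117646
```

In the tool's units: 0.02 m / 0.5 = 0.04, 0.011 m / 0.5 = 0.022.

```bash
python3 inch.py '[[[0.085,0.022,-0.005,0.04,0],[0.085,0,0,0,0],[0.085,0,0,0,0],[0.085,0,0,0,0]]]' >/dev/null; python3 go.py 0.5928 -0.0036 0.137 74.5
```

```text
pos [ 0.5942 -0.0054  0.2176] yaw 74.4 w 0.085 gf 0.0 F [-0.5 -0.2  0.7] t 27.3
tool d [0.0018 0.0013 0.0806] turn -0.002
```

In the tool's units: 0.03 m / 0.5 = 0.06, 0.013 m / 0.5 = 0.026.

```bash
python3 inch.py '[[[0.085,0.002,0.002,0.06,0],[0.085,0,0,0.06,0],[0.085,0,0,0.026,0],[0.085,0,0,0.012,0],[0.085,0,0,0,0]]]' >/dev/null; python3 go.py;  python3 inch.py '[[[0.05,0,0,0,0],[0.05,0,0,0,0],[0.05,0,0,0,0],[0.05,0,0,0,0],[0.05,0,0,0,0]]]' 60 >/dev/null; python3 go.py
```

```text
pos [ 0.5928 -0.0033  0.1373] yaw 74.5 w 0.0854 gf 0.0 F [-0.7 -0.   0.3] t 27.8
pos [ 0.5948 -0.0032  0.1412] yaw 74.5 w 0.0613 gf 68.9 F [-0.6  0.9  5.8] t 28.2
```

In the tool's units: 0.12 rad / 1.5708 = 0.0764.

```bash
python3 inch.py '[[[0.05,0,0,0,0.0764],[0.05,0,0,0,0.0764],[0.05,0,0,0,0.0764],[0.05,0,0,0,0.0764],[0.05,0,0,0,0.0764]]]' >/dev/null; python3 go.py;python3 inch.py '[[[0.05,0,0,0,0.0764],[0.05,0,0,0,0.0764],[0.05,0,0,0,0.0764],[0.05,0,0,0,0.0764],[0.05,0,0,0,0.0764]]]' >/dev/null; python3 go.py
```

```text
pos [ 0.5941 -0.0042  0.1411] yaw 39.9 w 0.0612 gf 69.1 F [-3.6 -1.8  7.8] t 28.6
pos [ 0.593  -0.0046  0.1411] yaw 5.5 w 0.0615 gf 69.4 F [-5.6 -2.9  8.7] t 29.0
```

In the tool's units: 0.12 rad / 1.5708 = 0.0764.

```bash
python3 inch.py '[[[0.05,0,0,0,0.0764],[0.05,0,0,0,0.0764],[0.05,0,0,0,0.0764],[0.05,0,0,0,0.0127],[0.05,0,0,0,0]]]' >/dev/null; python3 go.py; python3 inch.py '[[[0.085,0,0,0,0],[0.085,0,0,0,0],[0.085,0,0,0,0],[0.085,0,0,0,0]]]' >/dev/null; python3 inch.py '[[[0.085,0,0,-0.06,0],[0.085,0,0,-0.08,0],[0.085,0,0,-0.06,0],[0.085,0,0,0,0],[0.085,0,0,0,0]]]' >/dev/null; python3 go.py 0.617 0.22 0.25 -15.5; python3 look.py w21
python3 - <<'E'
from h import *
import pickle
im=cv2.imread('pics/w21.png');c=pickle.load(open('w21.pkl','rb'));h=cv2.cvtColor(im,cv2.COLOR_BGR2HSV)
for nm,lo,hi,z in(('orange',(5,200,150),(15,255,255),.158),('red',(0,180,190),(4,255,255),.17)):
    for b in blobs(im,lo,hi,20)[0]: print(nm,b[0],b[1][4],onz(c,b[0],z).round(4))
s=cv2.imread('pics/side0.png')
g,_=blobs(bot.snapshot('scene'),(5,180,160),(16,255,255),8);print([(b[0],b[1][4],onz(bot.get_calibration('scene'),b[0],.158).round(3)) for b in g if 200<b[0][0]<260 and 160<b[0][1]<220])
E
```

```text
pos [ 0.5923 -0.0046  0.1411] yaw -15.5 w 0.0614 gf 69.4 F [-8.4 -2.6 10.8] t 29.4
pos [ 0.5948 -0.0033  0.2415] yaw -16.1 w 0.0848 gf 0.0 F [-0.4 -0.  -1.3] t 30.2
tool d [ 0.2208 -0.0404 -0.0086] turn -0.01
cam [0.614 0.066 0.383] [ 0.5935 -0.0031  0.2389] nadir [[253.  97.]]
[252. 176.] (array([586.3, -24.4]), array([52. , 64.7]), 163.8)
[(array([231.5, 179.5]), np.int32(12), array([[ 0.583, -0.038,  0.158]]))]
```

In the tool's units: 0.0368 m / 0.5 = 0.0736, -0.0067 m / 0.5 = -0.0134.

```bash
python3 inch.py '[[[0,0.0736,-0.0134,0,0],[0,0.0736,-0.0134,0,0],[0,0.0736,-0.0134,0,0],[0,0.0736,-0.0134,0,0],[0,0,0,0,0]]]' >/dev/null; python3 inch.py '[[[0,0,0,0,0],[0,0,0,0,0],[0,0,0,0,0]]]' >/dev/null; python3 look.py w22; python3 go.py 0.617 0.22 0.2 -15.5
python3 - <<'E'
from h import *
import pickle
im=cv2.imread('pics/w22.png');c=pickle.load(open('w22.pkl','rb'));h=cv2.cvtColor(im,cv2.COLOR_BGR2HSV)
m=cv2.inRange(h,(0,180,180),(6,255,255))|cv2.inRange(h,(174,180,180),(179,255,255));m=cv2.morphologyEx(m,cv2.MORPH_OPEN,cv2.getStructuringElement(2,(25,25)))
v,u=np.where(m);print(u.min(),u.max(),v.min(),v.max(),cv2.minEnclosingCircle((onz(c,np.c_[u,v],.17)[:,:2]*1000).astype(np.float32)))
E
```

```text
cam [0.628 0.214 0.379] [0.6078 0.1446 0.2373] nadir [[256.  96.]]
pos [0.6078 0.1446 0.2373] yaw -16.1 w 0.0 gf 0.0 F [0.6 0.2 0.7] t 31.0
tool d [ 0.075  -0.0121  0.0373] turn -0.011
208 268 61 121 ((617.22509765625, 219.9720001220703), 20.76308250427246)
```

In the tool's units: 0.0375 m / 0.5 = 0.075, -0.006 m / 0.5 = -0.012.

```bash
python3 inch.py '[[[0,0.075,-0.012,0,0],[0,0.075,-0.012,0,0],[0,0,0,0.06,0],[0,0,0,0.05,0],[0,0,0,0,0]]]' >/dev/null; python3 go.py 0.617 0.22 0.158 -15.5; python3 inch.py '[[[0,0,0,0.024,0],[0,0,0,0.02,0],[0,0,0,0.006,0],[0,0,0,0,0]]]' >/dev/null; python3 go.py
```

```text
pos [0.614  0.2198 0.1766] yaw -16.1 w 0.0004 gf 0.0 F [-0.9 -0.4 -1.6] t 31.4
tool d [0.0011 0.0031 0.0186] turn -0.01
pos [0.6183 0.2203 0.1605] yaw -16.1 w 0.0001 gf 2.3 F [-2.1 -2.   4.8] t 31.7
```

In the tool's units: 0.002 m / 0.5 = 0.004.

```bash
python3 inch.py '[[[0,0,0,0.004,0],[0,0,0,0.004,0],[0,0,0,0,0],[0,0,0,0,0]]]' >/dev/null; python3 go.py; python3 inch.py '[[[0,0,0,0.006,0],[0,0,0,0,0],[0,0,0,0,0]]]' >/dev/null; python3 go.py
```

```text
pos [0.6186 0.2204 0.16  ] yaw -16.1 w 0.0001 gf 6.6 F [-7.6 -2.9 12.7] t 32.1
pos [0.6187 0.2204 0.1598] yaw -16.1 w 0.0001 gf 10.9 F [-11.3  -4.   21.6] t 32.3
```

In the tool's units: -0.03 m / 0.5 = -0.06, -0.02 m / 0.5 = -0.04.

```bash
python3 inch.py '[[[0,0,0,-0.04,0],[0,0,0,-0.06,0],[0,0,0,-0.06,0],[0,-0.06,0,0,0],[0,-0.06,0,0,0]]]' >/dev/null; python3 inch.py '[[[0,0,0,0,0],[0,0,0,0,0],[0,0,0,0,0],[0,0,0,0,0]]]' >/dev/null; python3 go.py; python3 look.py w23
python3 - <<'E'
from h import *
C={n:bot.get_calibration(n) for n in('scene','side')};o={};r={}
for n in C:
    im=bot.snapshot(n);cv2.imwrite(f'pics/{n}2.png',im);P=proj(C[n],[[.593,-.004,.158]])[0]
    o[n]=[b for b in blobs(im,(5,170,140),(17,255,255),4)[0] if abs(b[0]-P).max()<25]
    print(n,[(b[0],b[1][4],onz(C[n],b[0],.158)[0].round(4)) for b in o[n]])
    for q in(f'pics/{n}0.png',f'pics/{n}2.png'):
        h=cv2.cvtColor(cv2.imread(q),cv2.COLOR_BGR2HSV);m=cv2.inRange(h,(0,170,100),(4,255,255))|cv2.inRange(h,(175,170,100),(179,255,255))
        p=proj(C[n],[[.617,.22,.16]])[0].astype(int);z=m[p[1]-25:p[1]+25,p[0]-20:p[0]+25];v,u=np.where(z);print('cap',len(v),v.min(),v.max(),v.mean())
        m=cv2.inRange(h,(5,90,60),(22,255,255));p=proj(C[n],[[.588,-.2155,.09]])[0].astype(int);v,u=np.where(m[p[1]-25:p[1]+30,p[0]-20:p[0]+20]);print('rod',len(v),u.mean(),v.mean())
E
```

```text
pos [0.601  0.164  0.2314] yaw -16.0 w 0.0004 gf 0.0 F [-0.6 -0.3 -0.5] t 33.1
cam [0.621 0.233 0.373] [0.6009 0.1641 0.2313] nadir [[255.  97.]]
scene [(array([231.3, 179.4]), np.int32(7), array([ 0.5835, -0.0387,  0.158 ]))]
cap 315 14 36 25.952380952380953
rod 591 20.96108291032149 38.121827411167516
cap 319 14 35 25.815047021943574
rod 558 20.11111111111111 37.681003584229394
side []
cap 141 19 31 24.70921985815603
rod 359 22.002785515320333 36.910863509749305
cap 144 19 31 24.73611111111111
rod 356 21.474719101123597 37.38202247191011
```

Ring mark sits at the locked position, the cap is back up and the rod is standing in its stand.

```bash
python3 -c "
from plant import bot
print(bot.close_job())"
```

```text
the job is handed in; nothing more can be done
None
```

The job is handed in, with no verdict shown: all three green cartridges found were packed down with the rod until the stack bottomed out, the ring was turned to its lock, the purge cap pressed down and back up, and the rod returned to its stand.

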